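# Take the long die strip out of the dust enclosure and hold it up level for inspection

## Task

Swing the clear door of the dust enclosure wide open by its upright pull, past a right angle, and leave it open. Then take the longer of the two dark steel strips by its middle and lift it straight up, level, to about 15 cm above the steel rails it lies on. Finish while still holding it there, steady and level, so that its underside can be inspected (do not put it down or let go); leave the short strip and everything else on the bench where they are.

Things in the scene. Friction and masses are not known exactly. Their poses are not given: they have to be found in the camera images.
- long_strip_center (a point): centre (half-way up, mid-length) of the long strip: dark steel bar 150 mm long (its y axis), 26 wide (x), 18 high (z up), 0.42 to 0.69 kg, four dark round holes in its top, loose. It lies in the enclosure across two bright steel rails, about parallel to the closed door, either in the place next to the door or in the one behind; its centre is then 114 mm above the bench
- short_strip_center (a point): centre of the short strip: the same dark steel bar but 100 mm long, two holes, lying parallel to the long one on the same rails, about 95 mm from it centre to centre. To be left alone
- enclosure: fixed dust enclosure, clear side and back walls 5 mm thick, 150 high; 240 mm deep (x axis, from door to back), 210 wide (y). Origin: centre of its underside. Inside, a granite block (top 80 mm above the bench) carries two steel rails along x, 12 wide, 25 high, centred 35 mm either side of the middle; the strips are free underneath between them. The door alone closes front and top
- guard_door (a joint): angle of the clear door (rad): 0 closed (starts ajar by 0 to 0.1), grows as it opens, counter-clockwise from above, stop at 2.2; light friction, stays where left. One piece of front panel (210 mm wide, 6 thick) and roof (top 158 mm above the bench, reaching 231 mm back from the front), so the roof swings away with it. Hinge at the right, seen from the front
- door_pull (a point): point to grip on the door's pull, 145 mm above the bench: upright round steel post 14 mm thick, top at 167 mm, free above its upper stand-off bar at 112 mm, so it can be pinched from above; 41 mm clear to the panel behind. From the hinge it is 185 mm along the panel (its y axis) and 55 mm out in front (its x axis points square into the enclosure); turns with the door
- door_hinge (a point): point on the door's upright hinge axis at the enclosure's front right corner, 145 mm above the bench; same axes as door_pull
- caliper: bystander, to be left alone: digital caliper lying flat, 150 mm long, 60 mm wide, 12 mm high; origin at its underside
- ring_gauge: bystander, to be left alone: steel ring gauge, 64 mm across, 22 mm high; origin at its underside
- vee_block: bystander, to be left alone: dark steel block with a channel in its top, 60 x 50 x 46 mm; origin at its underside
- spanner: bystander, to be left alone: open-ended spanner lying flat, 150 mm long; origin at its underside
- oil_bottle: bystander, to be left alone: small white plastic bottle, 44 mm across, 95 mm high; origin at its underside
- square_block: bystander, to be left alone: plain steel block 50 x 50 x 25 mm; origin at its underside
- marker: bystander, to be left alone: black marker pen lying down, 120 mm long, 13 mm thick; origin at its underside

How it is judged:
By the outcome, as a careful person would: the job done as asked, in the order asked, and still so for the second after the job is handed in, while the arm keeps its last pose, push and grip.
It also fails if it takes over 59 s, if anything falls off the work surface, if the arm or the gripper's body presses on something with over 40 N, if the wrist force passes 120 N, or if a joint passes its speed limit or range.

## Robot

A 6-joint arm with a two-finger parallel gripper is mounted at the origin on the work surface. World frame = base frame: x ahead of the robot, y to its left, z up, the work surface at z = 0. Lengths are in m, angles in rad, forces in N, time in s.
With the tool pointing down it reaches from about 0.4 to 0.925 m from the base axis. Payload 12.5 kg.
Tool frame: the origin (TCP) lies midway between the tips of the shut fingers; the grasp point (between the pads) lies 19 mm behind it; z points along the fingers, y is the line along which they close (so a half turn about z gives the same grasp; the last joint's range is limited). The gripper opens to 95 mm and grips with 3 to 60 N. Pads are 20 mm wide; open, the fingers measure 119 mm over their backs; the gripper's body (75 mm by 180 mm) begins 59 mm behind the grasp point.
Start: joints at [1.24, 0.491, 1.559, -0, 1.092, -0.106], TCP at [0.139, 0.609, 0.215] pointing down, gripper open.
Joint ranges: [-3.1, 3.1], [-0.84, 2.19], [0.05, 2.79], [-1.13, 4.28], [0.06, 2.93], [-2.69, 2.69]. Speed limits (rad/s): [2.22, 2.22, 2.79, 3.14, 3.14, 3.14].

## Interface

Orientations are given as [roll, pitch, yaw] about the fixed x, y, z axes, in that order (R = Rz(yaw) Ry(pitch) Rx(roll)).
In Python, from plant import readout, vision, ticket, models gives the robot as it stands. The module is installed in compiled form; this text tells all that it offers.
- The arm moves only by the tool apply_moves, never from a script. Its argument "plan" is a list that holds one entry, the list of rows, each a list of 7 numbers: the turn, a rotation vector about the tool's x, y, z in degrees, then the shift along the tool's x, y, z in mm, then the opening, from 0 (shut) to 1 (fully open). A call has 1 to 10 rows; each row is the pose to reach, as a shift and turn from the pose commanded when the call began, along the tool's axes at that moment; what a row does not reach only later rows make up. A row lasts 1/10 s, in which the tool goes at most 50 mm and 8.59 degrees, less where a joint would pass 70% of its speed; a pose out of reach is approached as far as the arm can. A call with a gripper value outside its range is refused whole. The fingers move at their own pace and stop on an object; "grip_force" is the grip in N (left out, the last holds). Time passes only in rows, so rows that repeat a pose let the fingers close. It gives the time, the measured TCP pose, the force, the opening and the grip force at its end, in the units of the state.
- readout.sense(): the state, without advancing time (a new reading comes with each control period).
- vision.camera(name): name is "side" or "top"; returns a dict with "img" (420x560x3 uint8, red, green, blue), "fx", "fy", "cx", "cy" (pixels), "k1" (the pictures are not rectified: a ray, as slopes to the right and down, at radius r is drawn at 1 + k1 r^2 times it, then the intrinsics apply), "rvec" (rotation vector, rad) and "tvec" (3), from world to camera coordinates, as OpenCV has them. Camera axes: x right, y down, z forward; pixel columns grow to the right and rows downward; lengths in m; the calibration is good to about 2 mm. A picture is of the moment at which its call begins. There is no depth.
- ticket.hand_in(): hands the job in; it is judged then, once.
Trained networks look in a picture, given as the dict that the camera call returned (one of the last four; its "shot" number tells which), for a name from the list of things; names that differ only in an ending like _2 or _b are one class to them, and where a whole thing is asked for, a point or a joint stands for the part that bears it (a point fixed in the world has none). Each returns a list of dicts, best first, with "confidence" (0 to 1); they miss things now and then, are a little off and sometimes report something else, mostly with a low value. They report only what shows in the picture. A call takes as long as a camera call.
- models.find_in(picture, target): "location" ([x, y, z] in m, in the coordinates of the camera as it stood for that picture, good to about 4 mm: the middle of the surface that is visible of it).
- models.outline_of(picture, target): "region" (420x560 bool, what is visible of it).
- models.pinpoint(picture, target): "location" ([x, y, z] in m, in the coordinates of the camera as it stood for that picture, good to about 4 mm: a listed point, or the origin of a listed thing).
The state is a dict: "time_s": time; "qpos": joint angles; "qd": joint speeds; "joint_efforts": joint torques, N m; "eef_pos": TCP position; "ee_rot": TCP orientation; "force": force on the tool from outside, world axes, zero at the start; "torque": the same for the moment, N m; "grip_width": opening from 0.0 (shut) to 1.0 (fully open); "grip_force": force on a finger pad.
Only numpy, scipy, OpenCV 4.12 (cv2) and the standard library are available. Lean on these libraries where they do the work, as an engineer would, in place of code of your own. Each camera call takes 0.05 s, during which the arm holds its last target. There are 200 camera calls.

## Working session

There is one attempt and no reset: what is moved stays moved. The work goes in short steps, Python scripts to look and compute and a tool call to move; the robot and the scene stay as the last step left them, time stands still between calls to the robot, and variables do not carry over. Pictures are saved under pics/ and viewed, at most 10 in all, crops included, and the job is handed in when it is done.

Besides the shell and the picture viewer there is one more tool, called after ">>>" as name(argument=value, ...), one argument or row to a line, values as JSON. apply_moves: Moves the arm, as the interface text tells. Its arguments: {"type":"object","properties":{"plan":{"type":"array"},"grip_force":{"type":"number"}},"required":["plan"]}

```bash
mkdir -p pics; cat > h.py <<'E'
import numpy as np, cv2
from scipy.spatial.transform import Rotation as R
from plant import readout, vision, ticket, models
def w(c,p):
    M=cv2.Rodrigues(np.array(c["rvec"],float))[0]; return M.T@(np.array(p)-np.array(c["tvec"]).ravel())
def shot(n,f=None):
    c=vision.camera(n)
    if f: cv2.imwrite("pics/"+f,cv2.cvtColor(c["img"],cv2.COLOR_RGB2BGR))
    return c
def pts(c,names,k=2):
    for n in names:
        for r in models.pinpoint(c,n)[:k]: print(n,np.round(w(c,r["location"]),4),round(r["confidence"],2))
E
python3 - <<'E'
from h import *
s=readout.sense(); print({k:np.round(v,3) for k,v in s.items()})
for n in("top","side"):
    c=shot(n,n+"0.png"); print(n,"cam at",w(c,[0,0,0]))
    pts(c,["door_pull","door_hinge","long_strip_center","short_strip_center","enclosure","caliper","ring_gauge","vee_block","spanner","oil_bottle","square_block","marker"])
E
```

```text
{'time_s': np.float64(0.0), 'qpos': array([ 1.24 ,  0.492,  1.559, -0.   ,  1.092, -0.106]), 'qd': array([ 0.   , -0.   , -0.001,  0.001,  0.001, -0.001]), 'joint_efforts': array([-0.0000e+00, -6.1265e+01, -2.5818e+01,  6.9000e-02,  4.8000e-02,
       -0.0000e+00]), 'eef_pos': array([0.139, 0.609, 0.214]), 'ee_rot': array([-3.14 , -0.   ,  2.917]), 'force': array([0.151, 0.076, 0.196]), 'torque': array([-0.014,  0.03 ,  0.003]), 'grip_force': np.float64(0.0), 'grip_width': np.float64(1.004)}
top cam at [ 0.29554626 -0.03450171  1.51929552]
door_pull [0.4615 0.0279 0.1425] 0.86
door_hinge [ 0.6081 -0.1009  0.1465] 0.68
caliper [0.3295 0.2925 0.0007] 0.66
ring_gauge [ 5.753e-01  3.324e-01 -3.000e-04] 0.8
vee_block [ 0.3412 -0.4019 -0.0011] 0.71
spanner [ 0.4522  0.4442 -0.001 ] 0.55
oil_bottle [ 0.6713  0.395  -0.001 ] 0.55
square_block [ 0.4587 -0.4047 -0.0012] 0.77
marker [ 0.6004 -0.4951  0.    ] 0.68
side cam at [ 0.03346641 -0.82499874  1.21425866]
door_pull [0.4625 0.0251 0.144 ] 0.87
door_hinge [ 0.6095 -0.103   0.147 ] 0.95
enclosure [0.6582 0.0548 0.0022] 0.6
caliper [0.3343 0.2947 0.0008] 0.79
vee_block [ 0.3424 -0.3962  0.0024] 0.65
spanner [0.4569 0.4416 0.0033] 0.68
oil_bottle [ 0.6731  0.3876 -0.0056] 0.61
oil_bottle [ 0.6097 -0.0995  0.1491] 0.6
square_block [ 0.4574 -0.4092 -0.0035] 0.89
marker [ 6.055e-01 -4.924e-01 -1.000e-04] 0.78
marker [ 0.6732  0.3896 -0.0031] 0.36
```

```bash
python3 -c "
import cv2,numpy as np
a=cv2.imread('pics/top0.png');b=cv2.imread('pics/side0.png')
cv2.imwrite('pics/both.png',cv2.resize(np.vstack([a,b]),None,fx=.71,fy=.71))"
```

```text
(no output)
```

View pics/top0.png

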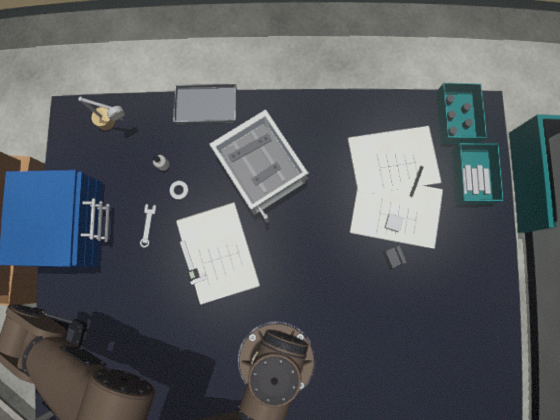

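View pics/side0.png

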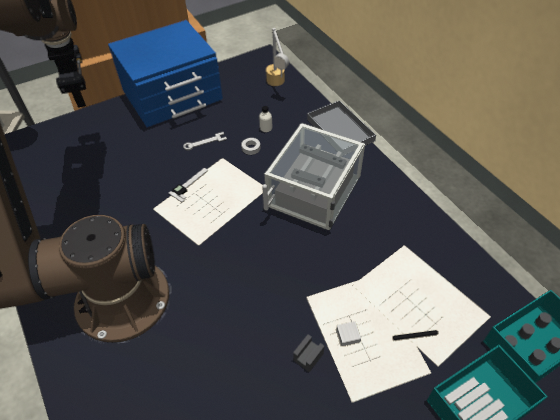

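The top view shows the enclosure near px (258,165) with its pull at (262,213) and hinge at (305,180). The long four-hole strip is at the back, around (250,148), and the short one is near the door, around (266,174). The side view agrees, and both views put the pull within 3 mm of each other. Next I go above the pull with the fingers across the panel.

```bash
cat >> h.py <<'E'
def rows(wps):
    "wps: (x,y,z,angle of tool y in deg,opening); prints rows from the present pose, tool down"
    s=readout.sense(); p=np.array(s["eef_pos"]); M=R.from_euler("xyz",s["ee_rot"])
    print("t",s["time_s"],"p",np.round(p,4),"yang",np.round(np.degrees(s["ee_rot"][2])-90,1),"rp",np.round(s["ee_rot"][:2],3),"F",np.round(s["force"],1),"q",np.round(s["qpos"],2),"g",round(float(s["grip_width"]),3),round(float(s["grip_force"]),1))
    for x,y,z,a,o in wps:
        d=M.inv().apply(np.array([x,y,z])-p)*1000
        t=np.degrees((M.inv()*R.from_euler("xyz",[np.pi,0,np.radians(a+90)])).as_rotvec())
        print([float(v) for v in np.round(np.r_[t,d],1)]+[o])
E
python3 - <<'E'
from h import *
rows([(.3,.32,.23,54,.5),(.462,.0265,.23,32,.5)])
E
```

```text
t 1.3 p [0.1393 0.6093 0.2147] yang 77.1 rp [3.141 0.   ] F [ 0.2  0.  -0.7] q [ 1.24  0.49  1.56  0.    1.09 -0.11] g 1.0 0.0
[0.0, -0.0, 23.1, -221.2, -246.2, -15.4, 0.5]
[0.0, -0.0, 45.1, -444.5, -496.2, -15.4, 0.5]
```

>>> apply_moves(
  plan=[
    [[0, 0, 5, -45, -50, -15, 0.5], [0, 0, 10, -90, -100, -15, 0.5], [0, 0, 15, -135, -150, -15, 0.5], [0, 0, 20, -180, -200, -15, 0.5], [0, 0, 25, -220, -245, -15, 0.5], [0, 0, 30, -265, -295, -15, 0.5], [0, 0, 35, -310, -345, -15, 0.5], [0, 0, 40, -355, -395, -15, 0.5], [0, 0, 45, -400, -445, -15, 0.5], [0, 0, 45, -430, -480, -15, 0.5]],
  ],
)

```text
time_s: 2.3
eef_pos: [0.382, 0.1714, 0.2299]
ee_rot: [3.141, 0.0, 2.129]
force: [0.6, 0.7, -0.4]
grip_width: 0.497
grip_force: 0.0
```

```bash
python3 - <<'E'
from h import *
for n in("top","side"): pts(shot(n),["door_pull","door_hinge"],1)
rows([(.462,.0265,.2,32,.5),(.462,.0265,.126,32,.5)])
E
```

```text
door_pull [0.4649 0.0284 0.1442] 0.96
door_hinge [ 0.6088 -0.0981  0.1458] 0.66
door_pull [0.4626 0.0253 0.1417] 0.91
door_hinge [ 0.3382 -0.3995  0.0007] 0.65
t 2.6 p [0.381  0.1739 0.2296] yang 32.2 rp [ 3.141 -0.   ] F [-0.4  0.2 -0.2] q [ 0.27  0.18  2.01  0.    0.95 -0.29] g 0.502 0.0
[0.0, -0.0, 0.2, -167.9, -9.9, 29.6, 0.5]
[0.0, -0.0, 0.2, -167.9, -9.9, 103.6, 0.5]
```

>>> apply_moves(
  plan=[
    [[0, 0, 0, -45, -3, 0, 0.5], [0, 0, 0, -90, -6, 0, 0.5], [0, 0, 0, -135, -9, 0, 0.5], [0, 0, 0, -168, -9, 0, 0.5], [0, 0, 0, -168, -9, 0, 0.5], [0, 0, 0, -168, -9, 25, 0.5], [0, 0, 0, -168, -9, 55, 0.5], [0, 0, 0, -168, -9, 85, 0.5], [0, 0, 0, -168, -9, 104, 0.5], [0, 0, 0, -168, -9, 104, 0.5]],
  ],
)

```text
time_s: 3.6
eef_pos: [0.4615, 0.0282, 0.1238]
ee_rot: [-3.138, -0.003, 2.134]
force: [-0.6, -0.3, 0.6]
grip_width: 0.499
grip_force: 0.0
```

>>> apply_moves(
  plan=[
    [[0, 0, 0, 0, 0, 0, 0.0], [0, 0, 0, 0, 0, 0, 0.0], [0, 0, 0, 0, 0, 0, 0.0], [0, 0, 0, 0, 0, 0, 0.0], [0, 0, 0, 0, 0, 0, 0.0], [0, 0, 0, 0, 0, 0, 0.0]],
  ],
  grip_force=15,
)

```text
time_s: 4.2
eef_pos: [0.4633, 0.0262, 0.126]
ee_rot: [3.141, 0.0, 2.131]
force: [-1.2, 0.5, 6.3]
grip_width: 0.143
grip_force: 15.0
```

```bash
python3 - <<'E'
from h import *
p=readout.sense()["eef_pos"]
h=np.array([.609,-.1005]); v=np.array(p[:2])-h; r=np.linalg.norm(v); a0=np.arctan2(v[1],v[0]); print("r",r,"yaw",np.degrees(a0)-106.6)
W=[]
for i in range(1,11):
    t=np.radians(3.5*i); W.append((h[0]+.193*np.cos(a0+t),h[1]+.193*np.sin(a0+t),.126,32+.6*3.5*i,0.0))
rows(W)
E
```

```text
r 0.19305131145570095 yaw 32.40094982495529
t 4.2 p [0.4633 0.0262 0.126 ] yang 32.1 rp [3.141 0.   ] F [-1.2  0.5  6.3] q [-0.09  0.39  2.04  0.    0.71 -0.65] g 0.143 15.0
[0.0, 0.0, -2.0, -3.8, -11.2, 0.0, 0.0]
[0.0, 0.0, -4.1, -8.3, -22.1, 0.0, 0.0]
[0.0, 0.0, -6.2, -13.4, -32.7, -0.0, 0.0]
[0.0, 0.0, -8.3, -19.1, -43.0, -0.0, 0.0]
[0.0, 0.0, -10.4, -25.5, -52.9, -0.0, 0.0]
[0.0, 0.0, -12.5, -32.4, -62.4, -0.0, 0.0]
[0.0, 0.0, -14.6, -39.9, -71.5, -0.0, 0.0]
[0.0, 0.0, -16.7, -48.0, -80.1, -0.0, 0.0]
[0.0, 0.0, -18.8, -56.6, -88.2, -0.0, 0.0]
[0.0, 0.0, -20.9, -65.6, -95.8, -0.0, 0.0]
```

>>> apply_moves(
  plan=[
    [[0, 0, -2, -4, -11, 0, 0], [0, 0, -4, -8, -22, 0, 0], [0, 0, -6, -13, -33, 0, 0], [0, 0, -8, -19, -43, 0, 0], [0, 0, -10, -25.5, -53, 0, 0], [0, 0, -12.5, -32.5, -62.5, 0, 0], [0, 0, -14.5, -40, -71.5, 0, 0], [0, 0, -17, -48, -80, 0, 0], [0, 0, -19, -56.5, -88, 0, 0], [0, 0, -21, -65.5, -96, 0, 0]],
  ],
)

```text
time_s: 5.2
eef_pos: [0.4169, -0.0809, 0.126]
ee_rot: [3.141, 0.001, 2.499]
force: [3.9, 0.7, 3.0]
grip_width: 0.144
grip_force: 15.0
```

```bash
cat >> h.py <<'E'
def arc(step,n=10):
    s=readout.sense();p=s["eef_pos"];a=np.degrees(s["ee_rot"][2])-90
    h=np.array([.609,-.1005]); v=np.array(p[:2])-h; a0=np.arctan2(v[1],v[0]); print("r",np.linalg.norm(v),"yaw",np.degrees(a0)-106.6)
    t=np.radians(step)*np.arange(1,n+1)
    rows([(h[0]+.193*np.cos(a0+x),h[1]+.193*np.sin(a0+x),.126,a+.6*np.degrees(x),0.0) for x in t])
E
python3 -c "
from h import *
arc(4.2)"
```

```text
r 0.19311469302786505 yaw 67.57059875780809
t 5.2 p [ 0.4169 -0.0809  0.126 ] yang 53.2 rp [3.141e+00 1.000e-03] F [3.9 0.7 3. ] q [-0.35  0.35  2.13  0.    0.66 -1.28] g 0.144 15.0
[0.0, 0.1, -2.5, -7.8, -11.8, 0.0, 0.0]
[0.0, 0.1, -5.0, -16.4, -23.1, 0.0, 0.0]
[0.0, 0.1, -7.6, -25.7, -33.7, 0.0, 0.0]
[0.0, 0.1, -10.1, -35.9, -43.5, 0.0, 0.0]
[0.0, 0.1, -12.6, -46.7, -52.7, 0.0, 0.0]
[0.0, 0.1, -15.1, -58.1, -61.0, 0.0, 0.0]
[0.0, 0.1, -17.6, -70.2, -68.4, 0.1, 0.0]
[0.0, 0.1, -20.2, -82.7, -74.9, 0.1, 0.0]
[0.0, 0.1, -22.7, -95.7, -80.5, 0.1, 0.0]
[0.0, 0.1, -25.2, -109.1, -85.2, 0.1, 0.0]
```

>>> apply_moves(
  plan=[
    [[0, 0, -2.5, -8, -12, 0, 0], [0, 0, -5, -16.5, -23, 0, 0], [0, 0, -7.5, -25.5, -33.5, 0, 0], [0, 0, -10, -36, -43.5, 0, 0], [0, 0, -12.5, -46.5, -52.5, 0, 0], [0, 0, -15, -58, -61, 0, 0], [0, 0, -17.5, -70, -68.5, 0, 0], [0, 0, -20, -82.5, -75, 0, 0], [0, 0, -22.5, -95.5, -80.5, 0, 0], [0, 0, -25, -109, -85, 0, 0]],
  ],
)

```text
time_s: 6.2
eef_pos: [0.4531, -0.2143, 0.126]
ee_rot: [3.142, 0.001, 2.936]
force: [0.6, 2.3, 4.7]
grip_width: 0.145
grip_force: 15.0
```

```bash
python3 -c "
from h import *
arc(4)"
```

```text
r 0.193019516827658 yaw -250.4610811149658
t 6.2 p [ 0.4531 -0.2143  0.126 ] yang 78.2 rp [3.142e+00 1.000e-03] F [0.6 2.3 4.7] q [-0.57  0.44  1.96  0.    0.75 -1.94] g 0.145 15.0
[0.0, 0.0, -2.4, -10.3, -8.7, 0.0, 0.0]
[-0.0, 0.0, -4.8, -21.2, -16.6, 0.0, 0.0]
[-0.0, 0.0, -7.2, -32.6, -23.7, 0.0, 0.0]
[-0.0, 0.0, -9.6, -44.5, -30.1, 0.0, 0.0]
[-0.0, 0.0, -12.0, -56.8, -35.6, 0.0, 0.0]
[-0.0, 0.0, -14.4, -69.5, -40.2, 0.0, 0.0]
[-0.0, 0.0, -16.8, -82.4, -43.9, 0.0, 0.0]
[-0.0, 0.0, -19.2, -95.6, -46.7, 0.1, 0.0]
[-0.0, 0.0, -21.6, -108.9, -48.6, 0.1, 0.0]
[-0.0, 0.0, -24.0, -122.4, -49.6, 0.1, 0.0]
```

>>> apply_moves(
  plan=[
    [[0, 0, -2.5, -10.5, -8.5, 0, 0], [0, 0, -5, -21, -16.5, 0, 0], [0, 0, -7, -32.5, -23.5, 0, 0], [0, 0, -9.5, -44.5, -30, 0, 0], [0, 0, -12, -57, -35.5, 0, 0], [0, 0, -14.5, -69.5, -40, 0, 0], [0, 0, -17, -82.5, -44, 0, 0], [0, 0, -19, -95.5, -46.5, 0, 0], [0, 0, -20, -104, -48, 0, 0], [0, 0, -20, -104, -48, 0, 0]],
  ],
)

```text
time_s: 7.2
eef_pos: [0.5458, -0.2824, 0.126]
ee_rot: [-3.141, 0.002, -2.999]
force: [1.0, 1.7, 6.7]
grip_width: 0.146
grip_force: 15.0
```

>>> apply_moves(
  plan=[
    [[0, 0, 0, 0, 0, 0, 0.5], [0, 0, 0, 0, 0, 0, 0.5], [0, 0, 0, 0, 0, 0, 0.5], [0, 0, 0, 0, 0, 0, 0.5], [0, 0, 0, 0, 0, -40, 0.5], [0, 0, 0, 0, 0, -80, 0.5], [0, 0, 0, 0, 0, -120, 0.5], [0, 0, 0, 0, 0, -150, 0.5], [0, 0, 0, 0, 0, -150, 0.5]],
  ],
)

```text
time_s: 8.1
eef_pos: [0.5456, -0.2828, 0.2799]
ee_rot: [-3.137, 0.005, -3.0]
force: [0.0, 0.2, -0.1]
grip_width: 0.5
grip_force: 0.0
```

```bash
python3 - <<'E'
from h import *
for n in("top","side"):
    c=shot(n,n+"1.png"); pts(c,["door_pull","door_hinge","long_strip_center","short_strip_center","enclosure"])
    for t in["long_strip_center","short_strip_center"]:
        for r in models.find_in(c,t)[:2]: print("find",t,w(c,r["location"]).round(4),r["confidence"])
rows([])
E
python3 -c "
import cv2;a=cv2.imread('pics/top1.png')[100:230,180:340];cv2.imwrite('pics/top1c.png',cv2.resize(a,None,fx=4.5,fy=4.5,interpolation=cv2.INTER_CUBIC))"
```

```text
door_pull [6.527e-01 5.420e-02 2.000e-04] 0.56
door_pull [ 0.4493  0.4416 -0.0028] 0.18
door_hinge [ 0.6092 -0.0995  0.143 ] 0.82
long_strip_center [0.6936 0.075  0.1121] 0.92
short_strip_center [0.6073 0.0249 0.1135] 0.69
enclosure [0.6518 0.0549 0.0015] 0.76
find short_strip_center [0.6042 0.0248 0.1191] 0.69
door_pull [ 0.5475 -0.2873  0.1431] 0.94
door_pull [0.4557 0.4447 0.004 ] 0.6
door_hinge [ 0.6094 -0.1033  0.1487] 0.95
door_hinge [ 0.3429 -0.3951  0.0005] 0.5
short_strip_center [0.6102 0.0282 0.1158] 0.77
enclosure [ 6.576e-01  5.350e-02 -1.000e-04] 0.89
find short_strip_center [0.6098 0.0225 0.1221] 0.69
t 8.9 p [ 0.5447 -0.2821  0.2755] yang -261.9 rp [3.142 0.   ] F [-0.4  0.  -0.4] q [-0.59  0.42  1.51  0.    1.21 -2.3 ] g 0.498 0.0
```

View pics/top1c.png

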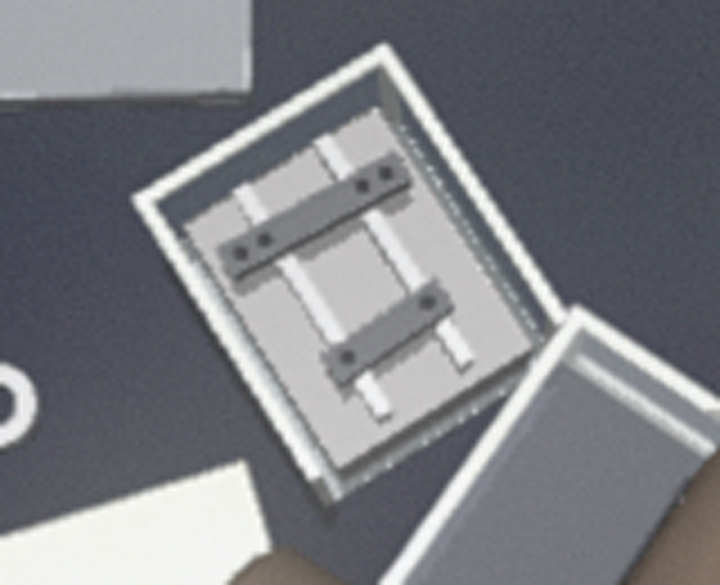

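View pics/side1.png

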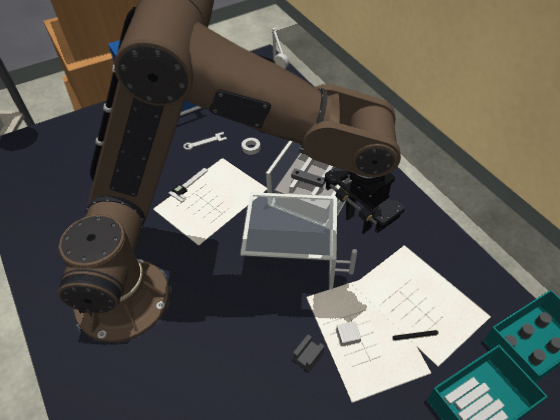

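The door is open about 113°. In the crop, the long strip runs from about (230,258) to (402,172), with holes at (241,254), (264,240), (363,187) and (386,173). I'll intersect those pixels with the strip's top plane at z = 0.123.

```bash
cat >> h.py <<'E'
def onplane(c,uv,z):
    K=np.array([[c["fx"],0,c["cx"]],[0,c["fy"],c["cy"]],[0,0,1.]])
    n=cv2.undistortPoints(np.array(uv,float).reshape(-1,1,2),K,np.array([c["k1"],0,0,0.]))[:,0]
    M=cv2.Rodrigues(np.array(c["rvec"],float))[0]; o=w(c,[0,0,0]); d=np.c_[n,np.ones(len(n))]@M
    return o+d*((z-o[2])/d[:,2])[:,None]
E
python3 - <<'E'
from h import *
c=vision.camera("top")
f=lambda L,z:onplane(c,(np.array(L)+.5)/4.5-.5+[180,100],z)
H=f([(241,254),(264,240),(363,187),(386,173)],.123); S=f([(347,358),(428,303)],.123)
Rl=f([(245,188),(382,414)],.105),f([(325,142),(462,362)],.105)
for r in Rl: print("rail",r.round(4).tolist(),np.degrees(np.arctan2(*(r[0]-r[1])[1::-1])))
d=H[0]-H[3]; print("long",H.round(4).tolist(),"c",H.mean(0).round(4),"normal ang",np.degrees(np.arctan2(d[1],d[0]))-90)
d=S[0]-S[1];print("short c",S.mean(0).round(4),np.degrees(np.arctan2(d[1],d[0]))-90)
for r in models.outline_of(c,"long_strip_center")[:1]:
    v,u=np.nonzero(r["region"]); print(r["confidence"],len(u)); rect=cv2.minAreaRect(np.c_[u,v].astype(np.float32)); print(rect); b=onplane(c,cv2.boxPoints(rect),.123); print(b.round(4).tolist(), b.mean(0).round(4))
p=models.pinpoint(c,"long_strip_center"); print([(w(c,r["location"]).round(4),r["confidence"]) for r in p])
E
```

```text
rail [[0.7192, 0.1302, 0.105], [0.55, 0.0297, 0.105]] 30.71888262671457
rail [[0.7537, 0.0717, 0.105], [0.5876, -0.0279, 0.105]] 30.950636629732184
long [[0.6646, 0.1304, 0.123], [0.6748, 0.1139, 0.123], [0.7136, 0.0426, 0.123], [0.7239, 0.026, 0.123]] c [0.6942 0.0782 0.123 ] normal ang 29.61688313893228
short c [0.6073 0.0249 0.123 ] 34.42238124574385
0.69 388
((249.30001831054688, 147.60000610351562), (9.391484260559082, 44.72135925292969), 63.43495178222656)
[[0.6737, 0.1499, 0.123], [0.7397, 0.0201, 0.123], [0.7111, 0.0064, 0.123], [0.6455, 0.1359, 0.123]] [0.6925 0.0781 0.123 ]
[(array([0.6934, 0.0764, 0.1163]), 0.64)]
```

```bash
python3 - <<'E'
from h import *
rows([(.694,.077,.27,29.5,.55)])
E
```

```text
t 9.05 p [ 0.5447 -0.2821  0.2756] yang -261.9 rp [3.142 0.   ] F [0.1 0.5 0. ] q [-0.59  0.42  1.51  0.    1.21 -2.3 ] g 0.499 0.0
[0.0, 0.0, 68.6, -198.6, 334.4, 5.6, 0.55]
```

>>> apply_moves(
  plan=[
    [[0, 0, 7.5, -22, 37, 0, 0.55], [0, 0, 15, -44, 74, 0, 0.55], [0, 0, 22.5, -66, 111, 0, 0.55], [0, 0, 30, -88, 148, 0, 0.55], [0, 0, 37.5, -110, 185, 0, 0.55], [0, 0, 45, -132, 222, 0, 0.55], [0, 0, 52.5, -154, 259, 0, 0.55], [0, 0, 60, -176, 296, 0, 0.55], [0, 0, 68.5, -198.5, 334.5, 0, 0.55], [0, 0, 68.5, -198.5, 334.5, 0, 0.55]],
  ],
)

```text
time_s: 10.05
eef_pos: [0.6948, 0.0818, 0.2749]
ee_rot: [3.141, -0.001, 2.085]
force: [-0.7, -0.8, 0.4]
grip_width: 0.55
grip_force: 0.0
```

```bash
python3 - <<'E'
from h import *
c=shot("side","side2.png"); pts(c,["long_strip_center"],2)
a=cv2.imread('pics/side2.png')[100:240,220:400];cv2.imwrite('pics/side2c.png',cv2.resize(a,None,fx=4,fy=4,interpolation=cv2.INTER_CUBIC))
rows([(.694,.077,.175,29.5,.55),(.694,.077,.096,29.5,.55)])
E
```

```text
long_strip_center [0.6935 0.0785 0.1147] 0.78
t 10.15 p [0.6939 0.0779 0.2751] yang 29.8 rp [-3.141 -0.   ] F [ 0.1  0.3 -1. ] q [ 0.02  0.56  1.28 -0.    1.31 -0.5 ] g 0.549 0.0
[-0.0, -0.0, 0.3, -0.9, -0.3, 100.1, 0.55]
[-0.0, -0.0, 0.3, -0.9, -0.2, 179.1, 0.55]
```

View pics/side2c.png

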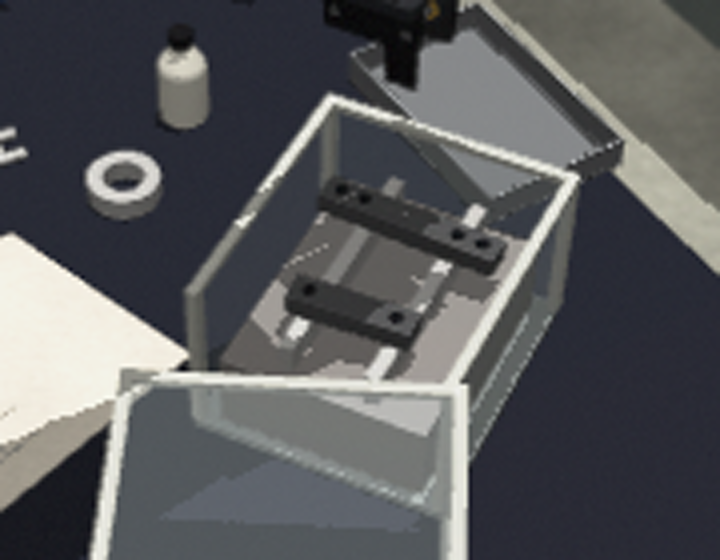

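The side crop shows the four-hole strip at the back, from about (340,190) to (490,250), untouched. The network's centre agrees within 2 mm, so I descend.

>>> apply_moves(
  plan=[
    [[0, 0, 0, 0, 0, 30, 0.55], [0, 0, 0, 0, 0, 60, 0.55], [0, 0, 0, 0, 0, 90, 0.55], [0, 0, 0, 0, 0, 110, 0.55], [0, 0, 0, 0, 0, 130, 0.55], [0, 0, 0, 0, 0, 150, 0.55], [0, 0, 0, 0, 0, 165, 0.55], [0, 0, 0, 0, 0, 175, 0.55], [0, 0, 0, 0, 0, 179, 0.55], [0, 0, 0, 0, 0, 179, 0.55]],
  ],
)

```text
time_s: 11.15
eef_pos: [0.6939, 0.0768, 0.0966]
ee_rot: [-3.142, -0.0, 2.088]
force: [-0.4, 0.6, 1.0]
grip_width: 0.552
grip_force: 0.0
```

>>> apply_moves(
  plan=[
    [[0, 0, 0, 0, 0, 0, 0.0], [0, 0, 0, 0, 0, 0, 0.0], [0, 0, 0, 0, 0, 0, 0.0], [0, 0, 0, 0, 0, 0, 0.0], [0, 0, 0, 0, 0, 0, 0.0], [0, 0, 0, 0, 0, 0, 0.0], [0, 0, 0, 0, 0, 0, 0.0]],
  ],
  grip_force=45,
)

```text
time_s: 11.85
eef_pos: [0.6946, 0.0773, 0.0972]
ee_rot: [3.14, 0.001, 2.088]
force: [4.9, 3.3, 4.2]
grip_width: 0.27
grip_force: 45.0
```

>>> apply_moves(
  plan=[
    [[0, 0, 0, 0, 0, -8, 0], [0, 0, 0, 0, 0, -20, 0], [0, 0, 0, 0, 0, -36, 0], [0, 0, 0, 0, 0, -54, 0], [0, 0, 0, 0, 0, -72, 0], [0, 0, 0, 0, 0, -90, 0], [0, 0, 0, 0, 0, -108, 0], [0, 0, 0, 0, 0, -126, 0], [0, 0, 0, 0, 0, -142, 0], [0, 0, 0, 0, 0, -150, 0]],
  ],
)

```text
time_s: 12.85
eef_pos: [0.6937, 0.0769, 0.2482]
ee_rot: [3.141, 0.0, 2.088]
force: [-0.1, -0.2, -6.3]
grip_width: 0.274
grip_force: 45.0
```

>>> apply_moves(
  plan=[
    [[0, 0, 0, 0, 0, 0, 0], [0, 0, 0, 0, 0, 0, 0], [0, 0, 0, 0, 0, 0, 0], [0, 0, 0, 0, 0, 0, 0], [0, 0, 0, 0, 0, 0, 0]],
  ],
)

```text
time_s: 13.35
eef_pos: [0.6938, 0.0771, 0.246]
ee_rot: [-3.141, -0.0, 2.088]
force: [-0.3, 0.8, -7.2]
grip_width: 0.27
grip_force: 45.0
```

```bash
python3 - <<'E'
from h import *
c=shot("side","side3.png"); pts(c,["long_strip_center","short_strip_center","door_pull"],1)
s=readout.sense(); print("torque",np.round(s["torque"],3)); rows([])
a=cv2.imread('pics/side3.png')[60:300,220:400];cv2.imwrite('pics/side3c.png',cv2.resize(a,None,fx=2.5,fy=2.5,interpolation=cv2.INTER_CUBIC))
E
```

```text
long_strip_center [0.6934 0.0725 0.2611] 0.71
short_strip_center [0.6112 0.0281 0.1166] 0.72
door_pull [ 0.548  -0.2826  0.1455] 0.85
torque [-0.033 -0.026  0.031]
t 13.55 p [0.6939 0.0771 0.2464] yang 29.6 rp [-3.141 -0.   ] F [ 0.7  0.6 -5.4] q [ 0.02  0.57  1.32  0.    1.25 -0.5 ] g 0.274 45.0
```

View pics/side3c.png

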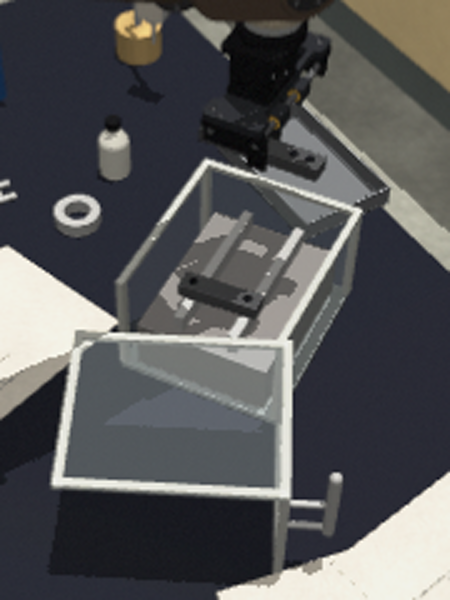

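The crop shows the strip in the fingers above the rails, with its right end near (320,160) and about the same slope as before the lift. The short strip is in place near (220,292) and the door is open.

```bash
python3 -c "
from h import *
print(ticket.hand_in())"
```

```text
the job is handed in; nothing more can be done
None
```

The job is handed in: the door stands open about 113°, and the arm is holding the long strip by its middle, level by eye and about 15 cm above the rails; the short strip has not moved and nothing else on the bench was touched.

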